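Right the toppled tin and stand it in the spring clamp

ROBOT

A 6-joint arm with a two-finger parallel gripper is mounted at the origin on a cart in front of the work surface, level with it; the furniture and walls round the work are solid. World frame = base frame: x ahead of the robot, y to its left, z up, the work surface at z = 0. Lengths are in m, angles in rad, forces in N, time in s.
With the tool pointing down it reaches from about 0.3 to 0.775 m from the base axis. Payload 14.6 kg.
Tool frame: the origin (TCP) lies midway between the tips of the shut fingers; the grasp point (between the pads) lies 19 mm behind it (ctrl.pinch_z is the distance from the TCP to the grasp point, in m); z points along the fingers, y is the line along which they close (so a half turn about z gives the same grasp; the last joint's range is limited). The gripper opens to 94 mm and grips with 3 to 60 N. Pads are 16 mm wide; open, the fingers measure 119 mm over their backs; the gripper's body (75 mm by 177 mm) begins 78 mm behind the grasp point.
Start: joints at [1.115, 0.3, 1.521, -0, 1.321, -0.067], TCP at [0.208, 0.509, 0.184] pointing down, gripper open.
Joint ranges: [-3.03, 3.03], [-0.79, 2.21], [0.23, 2.52], [-1.04, 4.18], [0, 3.07], [-2.55, 2.55]. Speed limits (rad/s): [2.22, 2.22, 2.57, 3.14, 3.14, 3.14].

INTERFACE

Orientations are given as [roll, pitch, yaw] about the fixed x, y, z axes, in that order (R = Rz(yaw) Ry(pitch) Rx(roll)).
In Python, from station import ctrl gives the robot as it stands.
- The arm moves only by the tool jog_arm, never from a script. Its argument "motion" is a list of rows, each a list of 7 numbers: the shift along the tool's x, y, z in m, then the turn, a rotation vector about the tool's x, y, z in rad, then the opening, from -1 (shut) to 1 (fully open). In form: [[tx, ty, tz, rx, ry, rz, gripper], ...]. A call has 1 to 5 rows; each row shifts and turns the commanded pose from where the row before left it, along the tool's axes as they then stand; what a row does not reach is not made up. A row lasts 1/10 s, in which the tool goes at most 50 mm and 8.59 degrees, less where a joint would pass 70% of its speed; a pose out of reach is approached as far as the arm can. A call is refused whole if a number of a shift passes 0.05 or a number of a turn 0.15, either way. A call with a gripper value outside its range is refused whole. The fingers move at their own pace and stop on an object; "squeeze" is the grip in N (left out, the last holds). Time passes only in rows, so rows that do not move let the fingers close. It gives the time, the measured TCP pose, the force, the opening and the grip force at its end, in the units of the state.
- ctrl.get_obs(): the state, without advancing time (a new reading comes with each control period).
- ctrl.camera(name): name is "scene" or "top" or "wrist"; returns the picture (480x640x3 uint8, red, green, blue); there is no depth.
- ctrl.camera_model(name): a dict with "intrinsics" (3x3 intrinsics, pixels), "k1" (the pictures are not rectified: a ray, as slopes to the right and down, at radius r is drawn at 1 + k1 r^2 times it, then the intrinsics apply), "rvec" (rotation vector, rad) and "tvec" (3), from world to camera coordinates, as OpenCV has them. Camera axes: x right, y down, z forward; pixel columns grow to the right and rows downward; lengths in m; the calibration is good to about 2 mm. A picture is of the moment at which its call begins: read the wrist's pose just before it. camera_model takes no time and is no camera call; for the wrist camera it gives the pose at the moment of the call.
- ctrl.hand_in(): hands the job in; it is judged then, once.
The state is a dict: "time_s": time; "qpos": joint angles; "joint_vel": joint speeds; "tau": joint torques, N m; "ee_pos": TCP position; "eef_rot": TCP orientation; "force": force on the tool from outside, world axes, zero at the start; "moment": the same for the moment, N m; "grip_width": finger opening in m; "grip_force": force on a finger pad.
Only numpy, scipy, OpenCV 4.12 (cv2) and the standard library are available. Lean on these libraries where they do the work, as an engineer would, in place of code of your own. Each camera call takes 0.05 s, during which the arm holds its last target. There are 200 camera calls.

TASK

The tin of thread compound has been knocked over. Set it upright, cap up, in the spring-jaw clamp so that it cannot tip again: push the jaw back with the tin, lower it gently behind the front stop, and because the jaw can hang it up, press it down on the base plate firmly but not hard, with some 20 to 30 N, before you let go. Leave the nut tin, the coupling and the roll of tape where they are.

Things in the scene. Friction and masses are not known exactly. Their poses are not given: they have to be found in the camera images.
- tin: closed round tin with a beige label and a black screw cap, lying on its side at the start, free to roll. Rigid body 65.4 mm in diameter (can be gripped across it) and 81 mm tall, the cap stands 7 mm more; 0.3 to 0.55 kg. Origin: centre of its flat underside; its z axis runs along the tin towards the cap
- cap (a point): the centre of the tin's top face, 81 mm along the tin's z axis from its underside
- clamp: grey spring-jaw clamp, fixed to the ledge. Origin: on the ledge, 8 mm below the middle of the seat; x axis: from the low front stop to the sprung jaw; z up. At the far end a spring housing: x = 76 to 114 mm, half width 37 mm, its top 44 mm above the ledge. Behind the ledge, from world x = 0.68 m on, stand shelves: keep the arm clear of them
- jaw (a joint): travel of the sprung jaw along the clamp's +x, in m: 0 at rest, 0.022 with the tin seated, 0.040 at its end stop. Its spring pushes back with 5 N at rest, 8 N at 0.022, 10.5 N at the end: enough to hold a tin up off the plate by friction, so a tin let go early stays hung up. While the tin is lowered along the jaw it drags with up to about 10 N
- nut_tin: bystander: open grey tin of nuts, 72 mm across, 62 mm tall. Origin: centre of its underside
- coupling: bystander: dark pipe coupling on end, 44 mm across, 41 mm tall. Origin: centre of its underside
- tape: bystander: roll of thread seal tape lying flat, 49 mm across, 14 mm thick. Origin: centre of its underside
- stop (a point): top of the fixed front stop, on the clamp's centre line: low vee of dark steel, 18 mm above the plate (26 mm above the ledge), from x = -56 to -21 mm in the clamp's frame, half width 30 mm. It touches the side of a seated tin and centres it
- jaw_face (a point): bottom of the jaw's vee, 28 mm above the ledge; moves with the jaw (at rest at clamp x = 14 mm, seated 36 mm). Dark steel vee, open towards the front stop, half width 28 mm, from 11 to 61 mm above the ledge; the tips of its arms stand 12 mm nearer the stop. It centres the tin; pushed at 40 mm/s it drags 2.4 N more
- plate: the clamp's flat base plate, 184 x 96 mm, 8 mm thick. Origin: on its upper face (8 mm above the ledge), middle of the seat: where the centre of the tin's underside must stand, with the tin against the front stop. Axes as the clamp's; in x it runs from -64 to +120 mm, in y from -48 to +48 mm. Rigid: pushing 1 mm too far already presses hard, so stop by force
Not all that is in view belongs to the job. What is shaped like the tin but blue or purple is not meant.

How it is judged:
On the way:
1. the tin, upright in the clamp, is pressed down on the base plate with over 8 N (angle between tin's own z axis and vertical below 0.1 rad and horizontal distance between tin and plate below 0.014 m and z of tin in the frame of plate below 0.0015 m and contact force between tin and plate above 8 N), for 0.1 s.
At the end, for the whole second after the job is handed in: The tin stands at rest, cap up (within 3.4 degrees), bearing on the base plate (under 1.5 mm above it, over 0.5 N), within 5 mm of the seat's middle, held between front stop and sprung jaw (jaw travel 17 to 27 mm, over 2 N), and the gripper has let go (angle between tin's own z axis and vertical below 0.06 rad and horizontal distance between tin and plate below 0.005 m and z of tin in the frame of plate between -0.0025 and 0.0015 m and contact force between tin and jaw above 2 N and value of joint jaw between 0.017 and 0.027 m and linear speed of tin below 0.01 m/s and contact force between the fingers and tin below 0.1 N and contact force between tin and plate above 0.5 N); the robot touches nothing.
It fails at once if the tin is banged or pressed on the base plate with over 55 N (contact force between tin and plate above 55 N).
It fails at once if the tin is jammed in the clamp: over 100 N between it and the clamp in all (contact force between tin and clamp above 100 N).
It fails at once if the nut tin is moved by over 15 mm (distance of nut_tin from where it was at the start of the episode above 0.015 m).
It fails at once if the coupling is moved by over 15 mm (distance of coupling from where it was at the start of the episode above 0.015 m).
It fails at once if the roll of tape is moved by over 15 mm (distance of tape from where it was at the start of the episode above 0.015 m).
It also fails if it takes over 45 s, if anything falls off the work surface, if the arm or the gripper's body presses on something with over 40 N, if the wrist force passes 120 N, or if a joint passes its speed limit or range.

## Working session

There is one attempt and no reset: what is moved stays moved. The work goes in short steps, Python scripts to look and compute and a tool call to move; the robot and the scene stay as the last step left them, time stands still between calls to the robot, and variables do not carry over. Pictures are saved under pics/ and viewed, at most 10 in all, crops included, and the job is handed in when it is done.

Besides the shell and the picture viewer there is one more tool, called after "Request:" in YAML: its name, and indented under it one key for each argument. jog_arm: Moves the arm, as the interface text tells. Its arguments: {"type":"object","properties":{"motion":{"type":"array"},"squeeze":{"type":"number"}},"required":["motion"]}

```bash
ls; mkdir -p pics
python3 - <<'E'
from station import ctrl
import cv2
for n in("scene","top"):
    cv2.imwrite(f"pics/{n}0.png",ctrl.camera(n)[:,:,::-1]); print(n,ctrl.camera_model(n))
o=ctrl.get_obs();print({k:o[k] for k in("time_s","ee_pos","eef_rot","force","grip_width")})
E
```

```text
pics
scene {'intrinsics': array([[543.9587686 ,   0.        , 319.28422707],
       [  0.        , 543.9587686 , 241.02328985],
       [  0.        ,   0.        ,   1.        ]]), 'k1': -0.16374662675374882, 'rvec': array([ 0.63196011, -2.55373235,  1.26546461]), 'tvec': array([0.39319755, 0.22995093, 1.56822721])}
top {'intrinsics': array([[483.20728302,   0.        , 321.69174607],
       [  0.        , 483.20728302, 237.50917168],
       [  0.        ,   0.        ,   1.        ]]), 'k1': 0.016034657067964163, 'rvec': array([ 2.16713272, -2.10559794,  0.18878059]), 'tvec': array([-0.12602232,  0.52804754,  1.42178414])}
{'time_s': 0.1, 'ee_pos': array([0.20836347, 0.50873556, 0.18386065]), 'eef_rot': array([-3.14060450e+00, -7.45902759e-05,  2.75282335e+00]), 'force': array([ 0.7820191 ,  0.70358746, -0.84270397]), 'grip_width': 0.09413589631518911}
```

View pics/scene0.png

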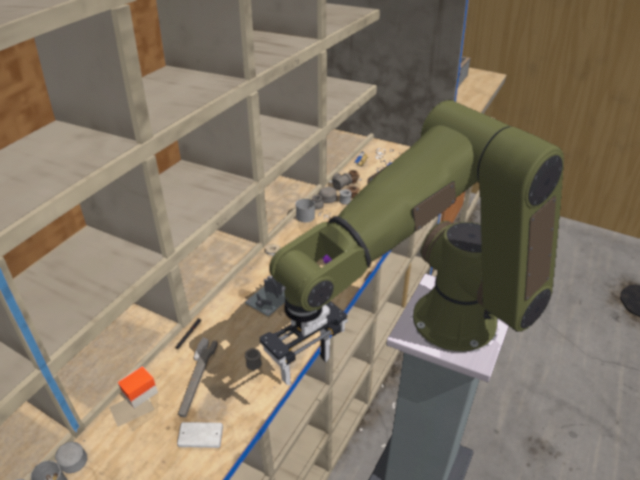

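View pics/top0.png

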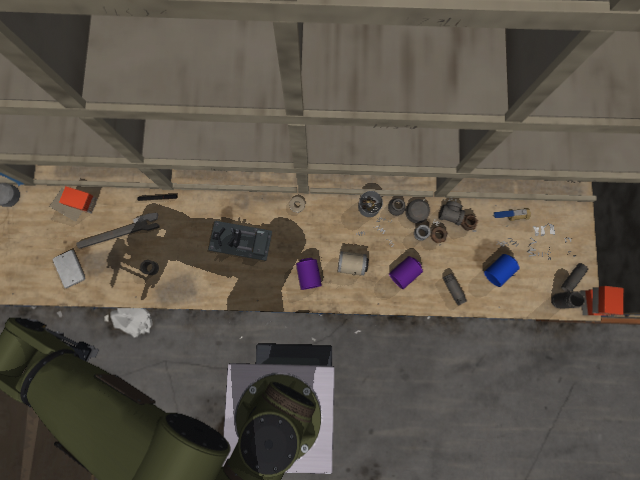

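The top view shows these tin-shaped things: purple (309,274), beige (353,260), purple (406,271) and blue (501,268). I choose the beige one at (353,260). The clamp is at (240,240), the tape at (297,203), the nut tin near (370,204) and the coupling perhaps at (150,268). Next is a close crop.

```bash
cat > h.py <<'E'
from station import ctrl
import cv2, numpy as np
def ray(cam,uv):
    m=ctrl.camera_model(cam);K=m["intrinsics"]
    p=cv2.undistortPoints(np.array([[uv]],float),K,np.array([m["k1"],0,0,0,0.]))[0,0]
    R=cv2.Rodrigues(np.array(m["rvec"],float))[0];t=np.array(m["tvec"],float)
    return -R.T@t, R.T@np.array([p[0],p[1],1])
def onz(cam,uv,z):
    c,d=ray(cam,uv); return c+d*(z-c[2])/d[2]
def px(cam,P):
    m=ctrl.camera_model(cam)
    return cv2.projectPoints(np.array(P,float).reshape(-1,1,3),np.array(m["rvec"]),np.array(m["tvec"]),m["intrinsics"],np.array([m["k1"],0,0,0,0.]))[0][:,0]
E
python3 - <<'E'
from h import *
im=cv2.imread("pics/top0.png")
a=cv2.resize(im[210:310,190:290],None,fx=4,fy=4,interpolation=2)
b=cv2.resize(im[210:310,300:400],None,fx=4,fy=4,interpolation=2)
cv2.imwrite("pics/crop0.png",np.hstack([a,b]))
for uv,z in(((353,260),.033),((240,240),.03),((309,274),.033),((297,203),.014),((370,204),.06),((406,271),.033)): print(uv,onz("top",uv,z).round(3))
E
```

```text
(353, 260) [ 0.467 -0.208  0.033]
(240, 240) [0.519 0.139 0.03 ]
(309, 274) [ 0.421 -0.076  0.033]
(297, 203) [ 0.644 -0.03   0.014]
(370, 204) [ 0.637 -0.255  0.06 ]
(406, 271) [ 0.438 -0.369  0.033]
```

View pics/crop0.png

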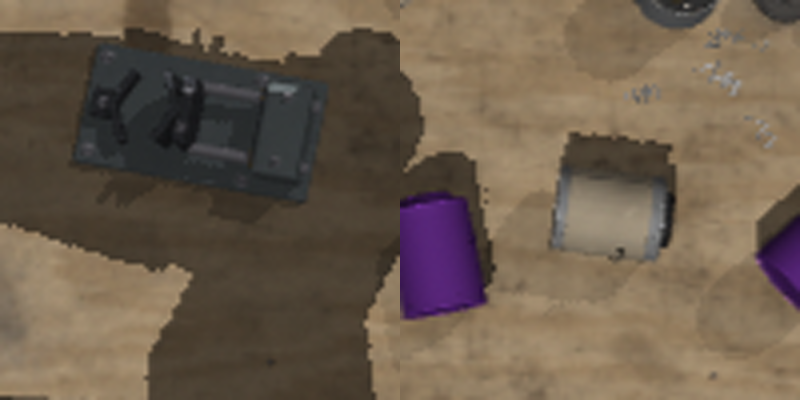

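The crop confirms the beige label with grey rims, lying with its black cap at the right end (668,218 in the crop, towards world −y). The clamp's front stop is on the left and the jaw and housing on the right, so clamp x runs roughly along −y. The plate corners in the crop are (98,42), (327,86), (305,202) and (72,163).

My plan is to grip across the diameter with the tool leaning about 40° over the cap end. Turning it 90° then brings it to the clamp from the stop side.

```bash
cat >> h.py <<'E'
from scipy.spatial.transform import Rotation as Rn
def frame(ydir,lean,zh):
    """tool y along yaw ydir (horizontal); tool z leaning `lean` from down towards +-(horizontal perp) : zh = yaw of lean direction"""
    y=np.array([np.cos(ydir),np.sin(ydir),0]); h=np.array([np.cos(zh),np.sin(zh),0])
    z=np.sin(lean)*h-np.array([0,0,np.cos(lean)]); x=np.cross(y,z); return np.stack([x/np.linalg.norm(x),y,z],1)
def rows(P,R,N):
    o=ctrl.get_obs(); R0=Rn.from_euler("xyz",o["eef_rot"]).as_matrix()
    tr=R0.T@(np.array(P)-o["ee_pos"]); rv=Rn.from_matrix(R0.T@R).as_rotvec()/N; r=Rn.from_rotvec(rv).as_matrix()
    S=sum(np.linalg.matrix_power(r,k) for k in range(N)); t=np.linalg.solve(S,tr)
    print("N",N,"row",np.r_[t,rv].round(4).tolist()," total",tr.round(4),(rv*N).round(4))
def st():
    o=ctrl.get_obs(); print(round(o["time_s"],2),o["ee_pos"].round(4),o["eef_rot"].round(3),"q",o["qpos"].round(2),"F",o["force"].round(1),"w",round(o["grip_width"],4),round(o["grip_force"],1))
E
python3 - <<'E'
from h import *
c=[(214.5,220.5),(271.75,231.5),(266.3,260.5),(208,250.8)]
C=[onz("top",u,.008)[:2] for u in c]; print(np.round(C,3),[np.linalg.norm(C[i]-C[i-1]).round(3) for i in range(4)])
T=[(565,165),(553,248),(668,180),(658,260)]; T=[onz("top",(300+a/4-0,210+b/4),.033)[:2] for a,b in [(x-400,y) for x,y in T]];print(np.round(T,3))
rows([0.46,0.17,0.30],frame(0.2,0,0),15)
E
```

```text
[[0.582 0.225]
 [0.552 0.045]
 [0.461 0.058]
 [0.486 0.239]] [np.float64(0.097), np.float64(0.182), np.float64(0.092), np.float64(0.183)]
[[ 0.493 -0.172]
 [ 0.429 -0.164]
 [ 0.484 -0.25 ]
 [ 0.422 -0.243]]
N 15 row [-0.0292, -0.0025, -0.0077, -0.0001, 0.0, 0.0655]  total [-0.3612 -0.2182 -0.116 ] [-9.00e-04  4.00e-04  9.82e-01]
```

Request:
jog_arm:
  motion:
    - [-0.0292, -0.0025, -0.0077, 0, 0, 0.0655, 1]
    - [-0.0292, -0.0025, -0.0077, 0, 0, 0.0655, 1]
    - [-0.0292, -0.0025, -0.0077, 0, 0, 0.0655, 1]
    - [-0.0292, -0.0025, -0.0077, 0, 0, 0.0655, 1]
    - [-0.0292, -0.0025, -0.0077, 0, 0, 0.0655, 1]

```text
time_s: 0.6
ee_pos: [0.3293, 0.425, 0.2228]
eef_rot: [-3.141, 0.0, 2.423]
force: [-0.3, 1.1, 0.6]
grip_width: 0.0939
grip_force: 0.0
```

Request:
jog_arm:
  motion:
    - [-0.0292, -0.0025, -0.0077, 0, 0, 0.0655, 1]
    - [-0.0292, -0.0025, -0.0077, 0, 0, 0.0655, 1]
    - [-0.0292, -0.0025, -0.0077, 0, 0, 0.0655, 1]
    - [-0.0292, -0.0025, -0.0077, 0, 0, 0.0655, 1]
    - [-0.0292, -0.0025, -0.0077, 0, 0, 0.0655, 1]

```text
time_s: 1.1
ee_pos: [0.4159, 0.3076, 0.2613]
eef_rot: [-3.141, 0.0, 2.095]
force: [0.5, -0.4, 0.3]
grip_width: 0.0941
grip_force: 0.0
```

Request:
jog_arm:
  motion:
    - [-0.0292, -0.0025, -0.0077, 0, 0, 0.0655, 1]
    - [-0.0292, -0.0025, -0.0077, 0, 0, 0.0655, 1]
    - [-0.0292, -0.0025, -0.0077, 0, 0, 0.0655, 1]
    - [-0.0292, -0.0025, -0.0077, 0, 0, 0.0655, 1]
    - [-0.0292, -0.0025, -0.0077, 0, 0, 0.0655, 1]

```text
time_s: 1.6
ee_pos: [0.4601, 0.1686, 0.2998]
eef_rot: [-3.141, 0.0, 1.768]
force: [-0.1, 0.4, 0.3]
grip_width: 0.094
grip_force: 0.0
```

Run:
```python
from h import *
st()
m=ctrl.camera_model("wrist"); im=ctrl.camera("wrist")
R=cv2.Rodrigues(np.array(m["rvec"]))[0]; print("cam at",-R.T@m["tvec"],"axis",R[2].round(3)); print(m["intrinsics"][0,0],m["k1"])
cv2.imwrite("pics/w1.png",im[:,:,::-1])
np.savez("w1.npz",**m)
```

```text
1.6 [0.4601 0.1686 0.2998] [-3.141  0.     1.768] q [0.28 0.1  1.49 0.   1.55 0.08] F [-0.1  0.4  0.3] w 0.094 0.0
cam at [0.44567462 0.23805172 0.50016795] axis [ 0.047 -0.238 -0.97 ]
425.43199360688743 -0.04199578322772907
```

View pics/w1.png

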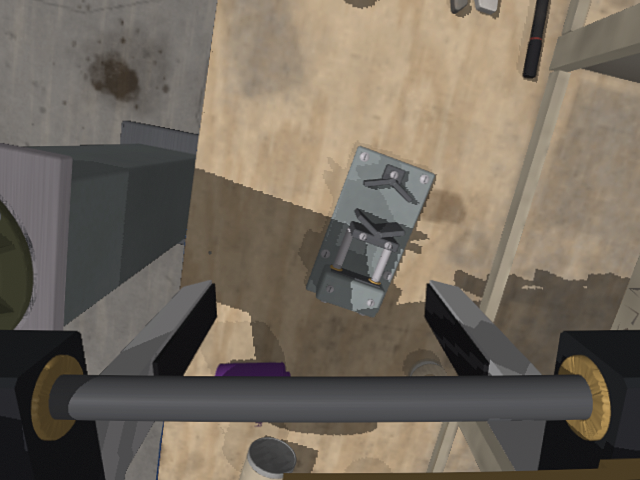

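The wrist view shows the clamp with its stop end at the top, corners about (359,144) and (436,174), and the housing at the bottom near (350,295). I'll enlarge this to read the corners and the stop vee.

Run:
```python
import cv2
im=cv2.imread("pics/w1.png")[135:325,295:450]
cv2.imwrite("pics/w1c.png",cv2.resize(im,None,fx=3,fy=3,interpolation=2))
```

```text
(no output)
```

View pics/w1c.png

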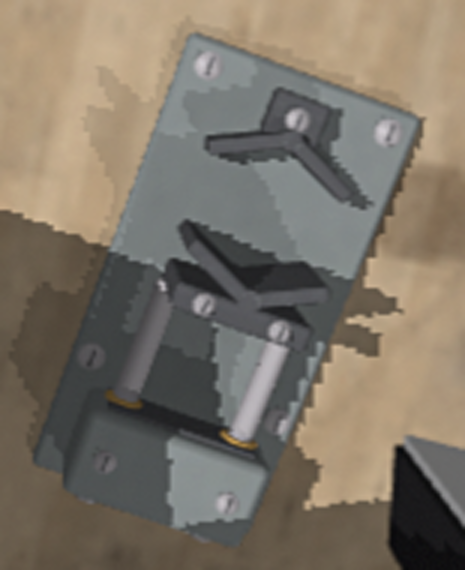

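Run:
```python
from h import *
from scipy.optimize import least_squares
f=lambda u:np.array([295+u[0]/3,135+u[1]/3])
ob=[((194,34),(-64,-48,8)),((421,119),(-64,48,8)),((36,460),(120,-48,8))]
def W(p,L): L=np.array(L)/1000.; c,s=np.cos(p[2]),np.sin(p[2]); return [p[0]+c*L[0]-s*L[1],p[1]+s*L[0]+c*L[1],L[2]]
fun=lambda p:np.ravel([px("wrist",W(p,L))[0]-f(u) for u,L in ob])
s=least_squares(fun,[.52,.16,-1.75]);p=s.x;print(p,s.fun.round(2))
for L in((14,0,61),(-33,0,26),(120,48,8),(114,37,44)): print(L,((px("wrist",W(p,L))[0]-[295,135])*3).round(0))
top=least_squares(lambda p:np.ravel([px("top",W(p,L))[0]-u for u,L in zip([(214.5,220.5),(208,250.8),(271.75,231.5)],[(-64,48,8),(-64,-48,8),(120,48,8)])]),p);print(top.x,top.fun.round(1))
np.save("clamp.npy",p)
rows([0.45,-0.15,0.29],frame(-.1,0,0),12)
```

```text
[ 0.52952402  0.16655786 -1.72249554] [-0.47 -0.97  1.59 -0.4  -1.17  1.72]
(14, 0, 61) [254. 293.]
(-33, 0, 26) [288. 157.]
(120, 48, 8) [250. 538.]
(114, 37, 44) [242. 553.]
[ 0.52369646  0.16965514 -1.7254963 ] [-0.1  0.2 -0.4 -0.1  0.5 -0.1]
N 12 row [-0.0263, -0.0024, 0.0009, 0.0001, 0.0001, 0.0242]  total [-0.3079 -0.0707  0.0114] [0.0012 0.0008 0.2909]
```

Request:
jog_arm:
  motion:
    - [-0.0263, -0.0024, 0.001, 0, 0, 0.0242, 1]
    - [-0.0263, -0.0024, 0.001, 0, 0, 0.0242, 1]
    - [-0.0263, -0.0024, 0.001, 0, 0, 0.0242, 1]
    - [-0.0263, -0.0024, 0.001, 0, 0, 0.0242, 1]
    - [-0.0263, -0.0024, 0.001, 0, 0, 0.0242, 1]

```text
time_s: 2.15
ee_pos: [0.4677, 0.0371, 0.2946]
eef_rot: [-3.141, -0.0, 1.648]
force: [0.1, -0.8, 0.5]
grip_width: 0.0936
grip_force: 0.0
```

Request:
jog_arm:
  motion:
    - [-0.0263, -0.0024, 0.001, 0, 0, 0.0242, 1]
    - [-0.0263, -0.0024, 0.001, 0, 0, 0.0242, 1]
    - [-0.0263, -0.0024, 0.001, 0, 0, 0.0242, 1]
    - [-0.0263, -0.0024, 0.001, 0, 0, 0.0242, 1]
    - [-0.0263, -0.0024, 0.001, 0, 0, 0.0242, 1]

```text
time_s: 2.65
ee_pos: [0.4596, -0.0946, 0.2895]
eef_rot: [-3.141, -0.0, 1.527]
force: [1.0, 0.1, 0.5]
grip_width: 0.0941
grip_force: 0.0
```

Request:
jog_arm:
  motion:
    - [-0.0263, -0.0024, 0.001, 0, 0, 0.0242, 1]
    - [-0.0263, -0.0024, 0.001, 0, 0, 0.0242, 1]
    - [0, 0, 0, 0, 0, 0, 1]

```text
time_s: 2.95
ee_pos: [0.4516, -0.1479, 0.2873]
eef_rot: [-3.14, 0.0, 1.477]
force: [0.0, 1.0, 0.3]
grip_width: 0.0942
grip_force: 0.0
```

Run:
```python
from h import *
st()
im=ctrl.camera("wrist"); cv2.imwrite("pics/w2.png",im[:,:,::-1])
print(px("wrist",[[.457,-.207,.033]]))
```

```text
2.95 [ 0.4516 -0.1479  0.2873] [-3.14   0.     1.477] q [-0.39  0.07  1.56 -0.    1.52 -0.3 ] F [0.  1.  0.3] w 0.0942 0.0
[[330.78464853 260.15740193]]
```

View pics/w2.png

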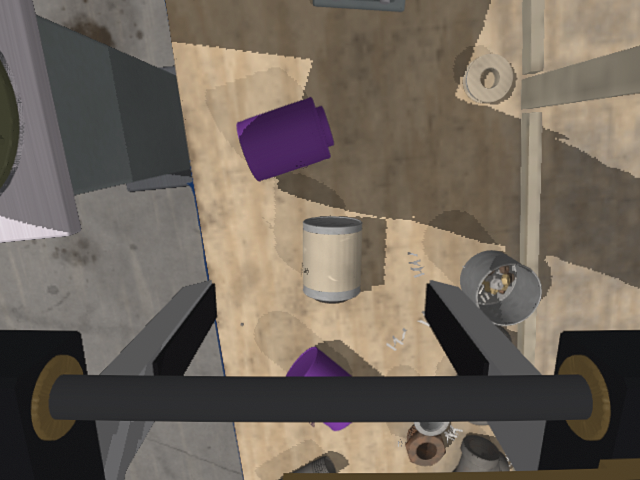

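Run:
```python
import cv2
im=cv2.imread("pics/w2.png")[205:315,285:395]
cv2.imwrite("pics/w2c.png",cv2.resize(im,None,fx=5,fy=5,interpolation=2))
```

```text
(no output)
```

View pics/w2c.png

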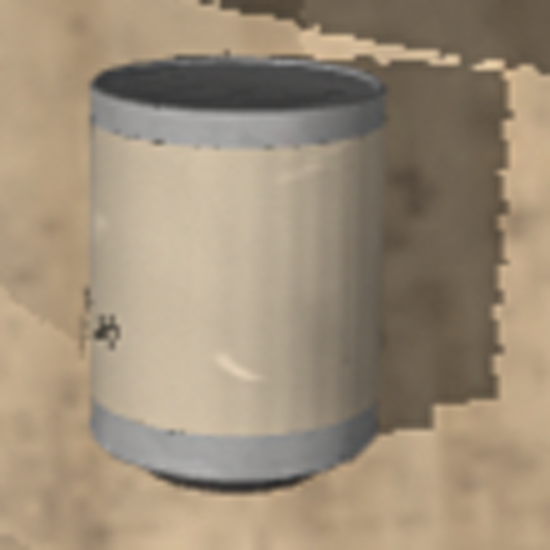

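The crop confirms it: the black cap is at the lower end, at (235,485) in the crop, and the beige label is right. In the crop the sides run (90,95)→(90,435) and (386,90)→(376,430). The top-line end points are (240,111) and (235,478).

Run:
```python
from h import *
g=lambda a,b,z:onz("wrist",(285+a/5,205+b/5),z)[:2].round(4)
z=.035
L=[g(90,95,z),g(90,435,z)];Rr=[g(386,90,z),g(376,430,z)]
print("sides",L,Rr,"mid",(L[0]+Rr[0])/2,(L[1]+Rr[1])/2)
a,b=g(240,111,.0654),g(235,478,.0654);print("topline",a,b,np.linalg.norm(a-b))
m=((L[0]+Rr[0])/2-(L[1]+Rr[1])/2);print("yaw of axis perp",np.arctan2(-m[0],m[1]))
```

```text
sides [array([ 0.4306, -0.1631]), array([ 0.4226, -0.2408])] [array([ 0.4945, -0.1679]), array([ 0.4869, -0.2455])] mid [ 0.46255 -0.1655 ] [ 0.45475 -0.24315]
topline [ 0.4623 -0.1633] [ 0.4545 -0.2421] 0.07918509960844908
yaw of axis perp -0.10011491027105059
```

Run:
```python
from h import *
print(ctrl.pinch_z)
al=.70; R=frame(-.1,al,-.1+np.pi/2); z=R[:,2]; P=np.array([.4585,-.203,.033])+.019*z
print(R.round(3),P)
rows(P-.12*z,R,10)
```

```text
0.0188
[[ 0.076  0.995  0.064]
 [ 0.761 -0.1    0.641]
 [ 0.644  0.    -0.765]] [ 0.45972197 -0.19082101  0.018468  ]
N 10 row [-0.0173, 0.0012, 0.0134, -0.0003, 0.07, 0.0007]  total [-0.1206  0.0114  0.1772] [-0.0032  0.6998  0.0066]
```

Request:
jog_arm:
  motion:
    - [-0.0173, 0.0012, 0.0134, 0, 0.07, 0.0007, 1]
    - [-0.0173, 0.0012, 0.0134, 0, 0.07, 0.0007, 1]
    - [-0.0173, 0.0012, 0.0134, 0, 0.07, 0.0007, 1]
    - [-0.0173, 0.0012, 0.0134, 0, 0.07, 0.0007, 1]
    - [-0.0173, 0.0012, 0.0134, 0, 0.07, 0.0007, 1]
  squeeze: 60

```text
time_s: 3.5
ee_pos: [0.4516, -0.2218, 0.2095]
eef_rot: [3.141, -0.353, 1.478]
force: [0.0, 0.8, -0.2]
grip_width: 0.0939
grip_force: 0.0
```

Request:
jog_arm:
  motion:
    - [-0.0173, 0.0012, 0.0134, 0, 0.07, 0.0007, 1]
    - [-0.0173, 0.0012, 0.0134, 0, 0.07, 0.0007, 1]
    - [-0.0173, 0.0012, 0.0134, 0, 0.07, 0.0007, 1]
    - [-0.0173, 0.0012, 0.0134, 0, 0.07, 0.0007, 1]
    - [-0.0173, 0.0012, 0.0134, 0, 0.07, 0.0007, 1]

```text
time_s: 4.0
ee_pos: [0.4533, -0.2665, 0.1098]
eef_rot: [-3.139, -0.703, 1.473]
force: [0.2, 0.5, 0.6]
grip_width: 0.0938
grip_force: 0.0
```

Run:
```python
from h import *
st()
al=.70; R=frame(-.1,al,-.1+np.pi/2); z=R[:,2]; P=np.array([.4585,-.203,.033])+.019*z
rows(P,R,6)
```

```text
4.0 [ 0.4533 -0.2665  0.1098] [-3.139 -0.703  1.473] q [-0.86  0.62  1.41  0.48  1.64 -0.87] F [0.2 0.5 0.6] w 0.0938 0.0
N 6 row [-0.0002, -0.0002, 0.0198, -0.0007, -0.0005, 0.0002]  total [-0.0011 -0.0007  0.1188] [-0.0041 -0.0027  0.0014]
```

Request:
jog_arm:
  motion:
    - [0, 0, 0.0198, 0, 0, 0, 1]
    - [0, 0, 0.0198, 0, 0, 0, 1]
    - [0, 0, 0.0198, 0, 0, 0, 1]
    - [0, 0, 0.0198, 0, 0, 0, 1]
    - [0, 0, 0.0198, 0, 0, 0, 1]

```text
time_s: 4.5
ee_pos: [0.4592, -0.2019, 0.0341]
eef_rot: [-3.138, -0.7, 1.473]
force: [0.4, 0.6, -1.0]
grip_width: 0.0945
grip_force: 0.0
```

Request:
jog_arm:
  motion:
    - [-0.001, -0.0005, 0.0198, 0, 0, 0, 1]
    - [0, 0, 0, 0, 0, 0, 1]
    - [0, 0, 0, 0, 0, 0, -1]
    - [0, 0, 0, 0, 0, 0, -1]
    - [0, 0, 0, 0, 0, 0, -1]
  squeeze: 20

```text
time_s: 5.0
ee_pos: [0.4598, -0.1921, 0.0196]
eef_rot: [-3.14, -0.699, 1.472]
force: [-0.4, -0.6, -0.6]
grip_width: 0.0733
grip_force: 0.0
```

Request:
jog_arm:
  motion:
    - [0, 0, 0, 0, 0, 0, -1]
    - [0, 0, 0, 0, 0, 0, -1]
    - [0, 0, 0, 0, 0, 0, -1]
    - [0, 0, 0, 0, 0, 0, -1]
  squeeze: 60

```text
time_s: 5.4
ee_pos: [0.4597, -0.192, 0.0194]
eef_rot: [-3.14, -0.699, 1.472]
force: [1.4, -3.3, 5.6]
grip_width: 0.0641
grip_force: 60.0
```

Run:
```python
from h import *
st()
```

```text
5.4 [ 0.4597 -0.192   0.0194] [-3.14  -0.699  1.472] q [-0.77  0.66  1.6   0.53  1.4  -0.91] F [ 1.4 -3.3  5.6] w 0.0641 60.0
```

Request:
jog_arm:
  motion:
    - [0.006, 0, -0.008, 0, 0, 0, -1]
    - [0.013, 0, -0.0153, 0, 0, 0, -1]
    - [0.013, 0, -0.0153, 0, 0, 0, -1]
    - [0.013, 0, -0.0153, 0, 0, 0, -1]
    - [0.013, 0, -0.0153, 0, 0, 0, -1]
  squeeze: 60

```text
time_s: 5.9
ee_pos: [0.4592, -0.1916, 0.11]
eef_rot: [-3.137, -0.7, 1.471]
force: [0.1, -0.1, -5.2]
grip_width: 0.0637
grip_force: 60.0
```

Request:
jog_arm:
  motion:
    - [0.013, 0, -0.0153, 0, 0, 0, -1]
    - [0.013, 0, -0.0153, 0, 0, 0, -1]
    - [0.013, 0, -0.0153, 0, 0, 0, -1]
    - [0.013, 0, -0.0153, 0, 0, 0, -1]
    - [0, 0, 0, 0, 0, 0, -1]

```text
time_s: 6.4
ee_pos: [0.4602, -0.1918, 0.1915]
eef_rot: [3.141, -0.698, 1.474]
force: [0.5, 0.2, -5.2]
grip_width: 0.0635
grip_force: 60.0
```

Run:
```python
from h import *
st()
c=np.load("clamp.npy"); R=frame(-.151,np.pi/2-.70,-1.722)
# tin centre at clamp x=-60mm, base 110 mm above ledge -> centre z .15
u=np.array([np.cos(c[2]),np.sin(c[2]),0]); G=np.array([c[0],c[1],.20])-.06*u
rows(G+.019*R[:,2],R,20)
im=cv2.imread("pics/w1.png"); t=cv2.imread("pics/top0.png")
m=dict(np.load("w1.npz"))
def W(p,L): L=np.array(L)/1000.; a,s=np.cos(p[2]),np.sin(p[2]); return [p[0]+a*L[0]-s*L[1],p[1]+s*L[0]+a*L[1],L[2]]
pl=[(-64,-48,8),(-64,48,8),(120,48,8),(120,-48,8)]; hs=[(76,-37,44),(76,37,44),(114,37,44),(114,-37,44)]
mt=ctrl.camera_model("top")
def draw(im,m,x0,y0,w,s,ps):
    o=cv2.resize(im[y0:y0+w,x0:x0+w],None,fx=s,fy=s,interpolation=2)
    for p,col in ps:
        for poly in(pl,hs):
            q=cv2.projectPoints(np.array([W(p,L) for L in poly]),m["rvec"],m["tvec"],m["intrinsics"],np.array([m["k1"],0,0,0,0.]))[0][:,0]
            cv2.polylines(o,[np.int32((q-[x0,y0]+.5)*s*16)],True,col,1,cv2.LINE_AA,4)
    return o
ps=[(c,(0,0,255)),((.5237,.1696,-1.7255),(0,255,0))]
a=draw(im,m,275,135,200,2,ps);b=draw(t,mt,190,190,100,4,ps)
cv2.imwrite("pics/ov.png",np.hstack([a,b]))
```

```text
6.4 [ 0.4602 -0.1918  0.1915] [ 3.141 -0.698  1.474] q [-0.77  0.42  1.5   0.53  1.68 -0.74] F [ 0.5  0.2 -5.2] w 0.0635 60.0
N 20 row [0.0227, 0.0013, -0.0009, 0.0003, -0.0784, 0.003]  total [0.3109 0.0367 0.2655] [ 0.0054 -1.5679  0.0596]
```

View pics/ov.png

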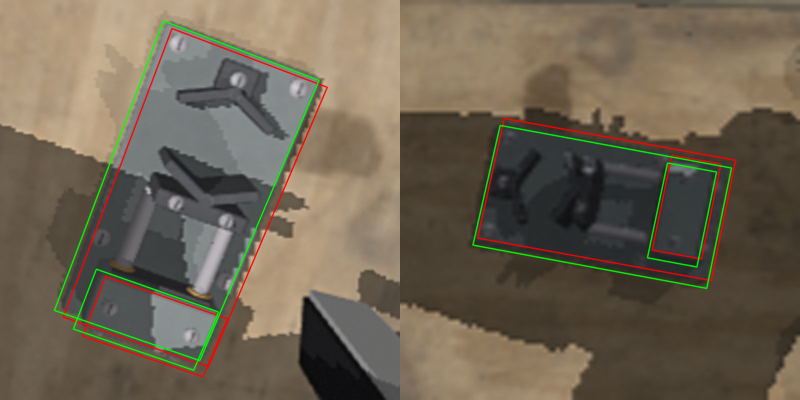

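Green, (0.524, 0.1695, −1.7255), fits the plate in both views, with the stop-end corners at (165,22) and (320,80). I adopt it. Next come the swing over and a check.

Request:
jog_arm:
  motion:
    - [0.0227, 0.0013, -0.0009, 0, -0.0784, 0.003, -1]
    - [0.0227, 0.0013, -0.0009, 0, -0.0784, 0.003, -1]
    - [0.0227, 0.0013, -0.0009, 0, -0.0784, 0.003, -1]
    - [0.0227, 0.0013, -0.0009, 0, -0.0784, 0.003, -1]
    - [0.0227, 0.0013, -0.0009, 0, -0.0784, 0.003, -1]

```text
time_s: 6.9
ee_pos: [0.4759, -0.0977, 0.2512]
eef_rot: [-3.131, -0.305, 1.457]
force: [0.4, -0.3, -4.6]
grip_width: 0.0639
grip_force: 60.0
```

Request:
jog_arm:
  motion:
    - [0.0227, 0.0013, -0.0009, 0, -0.0784, 0.003, -1]
    - [0.0227, 0.0013, -0.0009, 0, -0.0784, 0.003, -1]
    - [0.0227, 0.0013, -0.0009, 0, -0.0784, 0.003, -1]
    - [0.0227, 0.0013, -0.0009, 0, -0.0784, 0.003, -1]
    - [0.0227, 0.0013, -0.0009, 0, -0.0784, 0.003, -1]

```text
time_s: 7.4
ee_pos: [0.4955, 0.0119, 0.2723]
eef_rot: [-3.13, 0.088, 1.447]
force: [0.5, -0.2, -5.1]
grip_width: 0.0639
grip_force: 60.0
```

Request:
jog_arm:
  motion:
    - [0.0227, 0.0013, -0.0009, 0, -0.0784, 0.003, -1]
    - [0.0227, 0.0013, -0.0009, 0, -0.0784, 0.003, -1]
    - [0.0227, 0.0013, -0.0009, 0, -0.0784, 0.003, -1]
    - [0.0227, 0.0013, -0.0009, 0, -0.0784, 0.003, -1]
    - [0.0227, 0.0013, -0.0009, 0, -0.0784, 0.003, -1]

```text
time_s: 7.9
ee_pos: [0.5162, 0.1209, 0.2491]
eef_rot: [-3.132, 0.48, 1.436]
force: [0.2, -0.6, -3.9]
grip_width: 0.0638
grip_force: 60.0
```

Request:
jog_arm:
  motion:
    - [0.0227, 0.0013, -0.0009, 0, -0.0784, 0.003, -1]
    - [0.0227, 0.0013, -0.0009, 0, -0.0784, 0.003, -1]
    - [0.0227, 0.0013, -0.0009, 0, -0.0784, 0.003, -1]
    - [0.0227, 0.0013, -0.0009, 0, -0.0784, 0.003, -1]
    - [0.0227, 0.0013, -0.0009, 0, -0.0784, 0.003, -1]

```text
time_s: 8.4
ee_pos: [0.5359, 0.2124, 0.1852]
eef_rot: [3.141, 0.872, 1.42]
force: [0.8, -0.1, -5.2]
grip_width: 0.0638
grip_force: 60.0
```

Run:
```python
from h import *
np.save("clamp.npy",[.524,.1695,-1.7255])
st()
P=ctrl.get_obs(); R=Rn.from_euler("xyz",P["eef_rot"]).as_matrix(); G=P["ee_pos"]-.019*R[:,2]; print("grasp",G)
im=[ctrl.camera("wrist")[:,:,::-1]]; s=ctrl.camera("scene")[:,:,::-1]
u=px("scene",G)[0].astype(int); print("scene px",u,"wrist px",px("wrist",G))
k=cv2.resize(s[u[1]-40:u[1]+40,u[0]-30:u[0]+30],(450,600),interpolation=2)
cv2.imwrite("pics/w3s.png",s); cv2.imwrite("pics/w3.png",np.hstack([cv2.resize(im[0],None,fx=.54,fy=.54,interpolation=3)[:,:346],cv2.resize(k,(194,259))]) if 0 else im[0])
```

```text
8.4 [0.5359 0.2124 0.1852] [3.141 0.872 1.42 ] q [ 0.6   0.76  1.07 -0.64  1.91  0.72] F [ 0.8 -0.1 -5.2] w 0.0638 60.0
grasp [0.53803232 0.22680759 0.19745485]
scene px [250 257] wrist px [[325.22343735 309.86812818]]
```

View pics/w3.png

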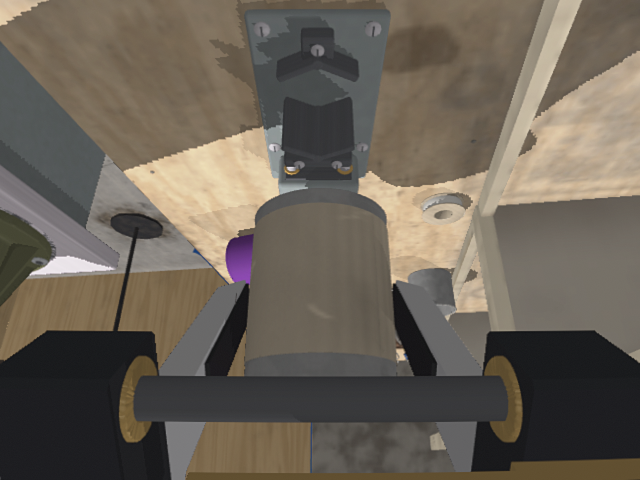

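The tin is held upright over the clamp. Its underside rim has its apex at about (320,190) and sides at (255,215) and (386,213). The clamp centre line is at column 318, with the stop bolt at (318,50). I'll compare these with the prediction.

Run:
```python
from h import *
P=ctrl.get_obs(); R=Rn.from_euler("xyz",P["eef_rot"]).as_matrix(); G=P["ee_pos"]-.019*R[:,2]
t=np.linspace(0,2*np.pi,73)
for tilt in(-.05,0,.05):
  for s in(.0375,.0405,.0435):
    Rt=Rn.from_rotvec(tilt*R[:,1]).as_matrix()
    C=(Rt@(np.c_[.0327*np.cos(t),.0327*np.sin(t),-s+0*t].T)).T+G
    q=px("wrist",C); i,j,k,b=q[:,1].argmin(),q[:,0].argmin(),q[:,0].argmax(),q[:,1].argmax()
    print(tilt,s,"apex",q[i].round(0),"L",q[j].round(0),"R",q[k].round(0),"bot",q[b].round(0))
im=cv2.imread("pics/w3.png").astype(int)
print([tuple(im[r,300]) for r in range(184,242,2)])
c=np.load("clamp.npy");u=np.array([np.cos(c[2]),np.sin(c[2])]);v=np.array([-u[1],u[0]])
print("grasp in clamp",(G[:2]-c[:2])@u,(G[:2]-c[:2])@v,G[2])
for x in(-.064,-.04): print(px("wrist",[[*(c[:2]+x*u),.008 if x<-.05 else .026]]))
for y in(-.048,.048): print(px("wrist",[[*(c[:2]-.064*u+y*v),.008]]))
```

```text
-0.05 0.0375 apex [325. 189.] L [256. 224.] R [389. 223.] bot [321. 258.]
-0.05 0.0405 apex [325. 183.] L [257. 218.] R [389. 218.] bot [321. 253.]
-0.05 0.0435 apex [325. 178.] L [257. 213.] R [388. 213.] bot [321. 248.]
0 0.0375 apex [325. 189.] L [256. 222.] R [390. 222.] bot [321. 254.]
0 0.0405 apex [325. 184.] L [256. 217.] R [389. 216.] bot [321. 249.]
0 0.0435 apex [325. 178.] L [257. 211.] R [389. 211.] bot [321. 244.]
0.05 0.0375 apex [325. 190.] L [255. 221.] R [390. 220.] bot [326. 250.]
0.05 0.0405 apex [325. 184.] L [256. 215.] R [390. 215.] bot [321. 245.]
0.05 0.0435 apex [325. 178.] L [256. 210.] R [390. 209.] bot [321. 240.]
[(np.int64(132), np.int64(133), np.int64(127)), (np.int64(160), np.int64(160), np.int64(152)), (np.int64(182), np.int64(179), np.int64(172)), (np.int64(83), np.int64(84), np.int64(85)), (np.int64(86), np.int64(86), np.int64(87)), (np.int64(87), np.int64(87), np.int64(88)), (np.int64(87), np.int64(88), np.int64(87)), (np.int64(87), np.int64(89), np.int64(88)), (np.int64(86), np.int64(87), np.int64(87)), (np.int64(86), np.int64(87), np.int64(86)),
[... 370 characters left out ...]
np.int64(87), np.int64(101), np.int64(108)), (np.int64(89), np.int64(100), np.int64(108)), (np.int64(89), np.int64(101), np.int64(108)), (np.int64(88), np.int64(101), np.int64(109)), (np.int64(88), np.int64(101), np.int64(108)), (np.int64(87), np.int64(100), np.int64(108)), (np.int64(88), np.int64(100), np.int64(108)), (np.int64(88), np.int64(101), np.int64(109)), (np.int64(87), np.int64(100), np.int64(108)), (np.int64(88), np.int64(100), np.int64(108)), (np.int64(87), np.int64(99), np.int64(107))]
grasp in clamp -0.0593280643430763 0.0037179231955240728 0.19234650324621202
[[318.00244828  20.84657303]]
[[317.65857748  70.49413678]]
[[243.16181026  20.34922273]]
[[392.78232668  21.9497132 ]]
```

```bash
cat >> h.py <<'E'
c=np.load("clamp.npy");U=np.array([np.cos(c[2]),np.sin(c[2])]);V=np.array([-U[1],U[0]])
RP=frame(c[2]+np.pi/2,np.pi/2-.70,c[2])
def cs():
    P=ctrl.get_obs(); R=Rn.from_euler("xyz",P["eef_rot"]).as_matrix(); G=P["ee_pos"]-.019*R[:,2]; d=G[:2]-c[:2]
    print("grasp in clamp mm",(1000*np.array([d@U,d@V,G[2]])).round(1),"F clamp",(P["force"][:2]@U).round(1),(P["force"][:2]@V).round(1),P["force"][2].round(1),"ang err",Rn.from_matrix(R.T@RP).as_rotvec().round(4))
def goto(x,y,z,N): rows(np.r_[c[:2]+x*U+y*V,z]+.019*RP[:,2],RP,N)
E
python3 - <<'E'
from h import *
st();cs();goto(-.036,.001,.075,14)
print("tool per world: up",RP.T@[0,0,1],"clampx",RP.T@np.r_[U,0])
E
```

```text
8.5 [0.5346 0.2131 0.1802] [-3.13   0.877  1.432] q [ 0.6   0.77  1.07 -0.64  1.91  0.72] F [ 0.4 -0.3 -6.1] w 0.0635 60.0
grasp in clamp mm [-59.3   3.7 192.3] F clamp 0.2 0.4 -6.1 ang err [0.0009 0.0064 0.0101]
N 14 row [0.0054, -0.0002, 0.0067, 0.0001, 0.0005, 0.0007]  total [ 0.0755 -0.0021  0.093 ] [0.0009 0.0064 0.0101]
tool per world: up [-0.76484219  0.         -0.64421769] clampx [-6.44217687e-01  5.19638567e-17  7.64842187e-01]
```

Request:
jog_arm:
  motion:
    - [0.0054, -0.0002, 0.0067, 0, 0.0005, 0.0007, -1]
    - [0.0054, -0.0002, 0.0067, 0, 0.0005, 0.0007, -1]
    - [0.0054, -0.0002, 0.0067, 0, 0.0005, 0.0007, -1]
    - [0.0054, -0.0002, 0.0067, 0, 0.0005, 0.0007, -1]
    - [0.0054, -0.0002, 0.0067, 0, 0.0005, 0.0007, -1]

```text
time_s: 9.0
ee_pos: [0.5342, 0.2031, 0.1447]
eef_rot: [3.133, 0.865, 1.41]
force: [-0.2, 0.2, -5.1]
grip_width: 0.0636
grip_force: 60.0
```

Request:
jog_arm:
  motion:
    - [0.0054, -0.0002, 0.0067, 0, 0.0005, 0.0007, -1]
    - [0.0054, -0.0002, 0.0067, 0, 0.0005, 0.0007, -1]
    - [0.0054, -0.0002, 0.0067, 0, 0.0005, 0.0007, -1]
    - [0.0054, -0.0002, 0.0067, 0, 0.0005, 0.0007, -1]
    - [0, 0, 0, 0, 0, 0, -1]

```text
time_s: 9.5
ee_pos: [0.5321, 0.197, 0.1097]
eef_rot: [3.133, 0.865, 1.409]
force: [0.1, -0.1, -4.6]
grip_width: 0.0636
grip_force: 60.0
```

Run:
```python
from h import *
st();cs();goto(-.036,.001,.075,5)
cv2.imwrite("pics/w4.png",ctrl.camera("wrist")[:,:,::-1])
for y in(-.048,.048): print(px("wrist",[[*(c[:2]-.064*U+y*V),.008]]))
```

```text
9.5 [0.5321 0.197  0.1097] [3.133 0.865 1.409] q [ 0.58  0.81  1.17 -0.62  1.78  0.81] F [ 0.1 -0.1 -4.6] w 0.0636 60.0
grasp in clamp mm [-42.9   3.7 122.1] F clamp 0.1 0.1 -4.6 ang err [ 0.003  -0.0057 -0.0046]
N 5 row [0.0063, -0.0006, 0.0071, 0.0006, -0.0011, -0.0009]  total [ 0.0312 -0.003   0.0357] [ 0.003  -0.0057 -0.0046]
[[223.67424986  81.86655786]]
[[402.92057217  80.86112362]]
```

View pics/w4.png

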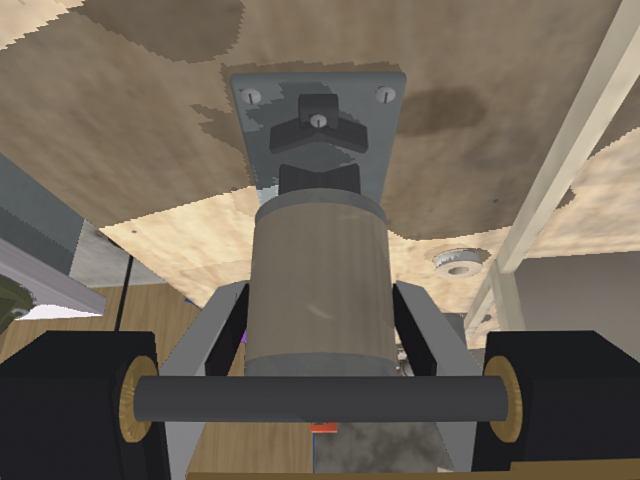

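The wrist view shows the plate's stop-end corners at (231,74) and (406,72), the stop bolt at (319,121), and the tin's axis at column 320.5. I'll check whether the arm was still settling.

Run:
```python
from h import *
from scipy.optimize import least_squares
st();cs()
m=ctrl.camera_model("wrist"); print(m["intrinsics"].round(1).tolist(),m["k1"])
ctrl.camera("wrist");cs()
for y in(-.048,.048): print(px("wrist",[[*(c[:2]-.064*U+y*V),.008]]))
print("on plane",[((onz("wrist",u,.008)[:2]-c[:2])@np.c_[U,V]).round(4) for u in((231,74),(406,72))])
goto(-.036,.0022,.075,5)
```

```text
9.55 [0.5324 0.1972 0.1106] [3.132 0.865 1.408] q [ 0.58  0.81  1.17 -0.62  1.78  0.81] F [ 0.5  0.2 -5.6] w 0.0638 60.0
grasp in clamp mm [-43.2   3.9 122.9] F clamp -0.3 0.4 -5.6 ang err [ 0.0036 -0.0062 -0.0052]
[[425.4, 0.0, 320.3], [0.0, 425.4, 245.4], [0.0, 0.0, 1.0]] -0.04199578322772907
grasp in clamp mm [-43.4   4.1 123.4] F clamp -0.1 -0.3 -3.8 ang err [ 0.0041 -0.0068 -0.0057]
[[223.40816066  81.57420188]]
[[402.26275061  80.47986136]]
on plane [array([-0.069, -0.043]), array([-0.0697,  0.049 ])]
N 5 row [0.0064, -0.0004, 0.0074, 0.0008, -0.0014, -0.0011]  total [ 0.0319 -0.0023  0.037 ] [ 0.0041 -0.0068 -0.0057]
```

Request:
jog_arm:
  motion:
    - [0.0064, -0.0004, 0.0074, 0.0008, -0.0014, -0.0011, -1]
    - [0.0064, -0.0004, 0.0074, 0.0008, -0.0014, -0.0011, -1]
    - [0.0064, -0.0004, 0.0074, 0.0008, -0.0014, -0.0011, -1]
    - [0.0064, -0.0004, 0.0074, 0.0008, -0.0014, -0.0011, -1]
    - [0, 0, 0, 0, 0, 0, -1]

```text
time_s: 10.1
ee_pos: [0.5296, 0.1912, 0.0706]
eef_rot: [-3.14, 0.871, 1.417]
force: [0.9, -0.8, -5.0]
grip_width: 0.0636
grip_force: 60.0
```

Run:
```python
from h import *
st();cs();goto(-.036,.0022,.075,1)
```

```text
10.1 [0.5296 0.1912 0.0706] [-3.14   0.871  1.417] q [ 0.58  0.85  1.2  -0.61  1.73  0.84] F [ 0.9 -0.8 -5. ] w 0.0636 60.0
grasp in clamp mm [-36.8   2.2  82.8] F clamp 0.6 1.0 -5.0 ang err [-0.0007  0.0006  0.0003]
N 1 row [0.0055, 0.0001, 0.0057, -0.0007, 0.0006, 0.0003]  total [0.0055 0.0001 0.0057] [-0.0007  0.0006  0.0003]
```

Request:
jog_arm:
  motion:
    - [0.003, 0, 0.0026, 0, 0, 0, -1]
    - [0.003, 0, 0.0026, 0, 0, 0, -1]
    - [0, 0, 0, 0, 0, 0, -1]

```text
time_s: 10.4
ee_pos: [0.5301, 0.1916, 0.0641]
eef_rot: [3.14, 0.87, 1.415]
force: [-0.8, -0.8, -5.2]
grip_width: 0.0638
grip_force: 60.0
```

Request:
jog_arm:
  motion:
    - [-0.0026, 0, 0.0031, 0, 0, 0, -1]
    - [-0.0026, 0, 0.0031, 0, 0, 0, -1]
    - [0, 0, 0, 0, 0, 0, -1]

```text
time_s: 10.7
ee_pos: [0.529, 0.1831, 0.0647]
eef_rot: [3.139, 0.869, 1.413]
force: [0.8, 0.2, -4.6]
grip_width: 0.0638
grip_force: 60.0
```

Run:
```python
from h import *
cs()
```

```text
grasp in clamp mm [-28.7   2.8  76.9] F clamp -0.3 0.8 -4.6 ang err [ 0.0006 -0.0013 -0.0018]
```

Request:
jog_arm:
  motion:
    - [-0.0013, 0, 0.0015, 0, 0, 0, -1]
    - [-0.0013, 0, 0.0015, 0, 0, 0, -1]
    - [0, 0, 0, 0, 0, 0, -1]

```text
time_s: 11.0
ee_pos: [0.5283, 0.1795, 0.0645]
eef_rot: [3.139, 0.87, 1.414]
force: [-0.5, -0.1, -5.5]
grip_width: 0.0638
grip_force: 60.0
```

Request:
jog_arm:
  motion:
    - [-0.0013, 0, 0.0015, 0, 0, 0, -1]
    - [-0.0013, 0, 0.0015, 0, 0, 0, -1]
    - [0, 0, 0, 0, 0, 0, -1]

```text
time_s: 11.3
ee_pos: [0.528, 0.1761, 0.0647]
eef_rot: [3.138, 0.868, 1.414]
force: [1.2, 5.0, -3.7]
grip_width: 0.0643
grip_force: 60.0
```

Request:
jog_arm:
  motion:
    - [-0.0013, 0, 0.0015, 0, 0, 0, -1]
    - [-0.0013, 0, 0.0015, 0, 0, 0, -1]
    - [0, 0, 0, 0, 0, 0, -1]

```text
time_s: 11.6
ee_pos: [0.5274, 0.1722, 0.0648]
eef_rot: [3.138, 0.868, 1.414]
force: [1.9, 5.4, -3.2]
grip_width: 0.0639
grip_force: 60.0
```

Run:
```python
from h import *
cs()
```

```text
grasp in clamp mm [-17.7   2.9  77.1] F clamp -5.6 1.0 -3.2 ang err [ 0.0017 -0.0023 -0.0016]
```

Request:
jog_arm:
  motion:
    - [-0.0013, 0, 0.0015, 0, 0, 0, -1]
    - [-0.0013, 0, 0.0015, 0, 0, 0, -1]
    - [-0.0013, 0, 0.0015, 0, 0, 0, -1]
    - [-0.0013, 0, 0.0015, 0, 0, 0, -1]
    - [-0.0013, 0, 0.0015, 0, 0, 0, -1]

```text
time_s: 12.1
ee_pos: [0.5259, 0.1628, 0.065]
eef_rot: [3.138, 0.868, 1.414]
force: [2.5, 6.6, -1.7]
grip_width: 0.0633
grip_force: 60.0
```

Request:
jog_arm:
  motion:
    - [-0.0013, 0, 0.0015, 0, 0, 0, -1]
    - [-0.0013, 0, 0.0015, 0, 0, 0, -1]
    - [-0.0013, 0, 0.0015, 0, 0, 0, -1]
    - [-0.0013, 0, 0.0015, 0, 0, 0, -1]
    - [0, 0, 0, 0, 0, 0, -1]

```text
time_s: 12.6
ee_pos: [0.5248, 0.1549, 0.0651]
eef_rot: [3.137, 0.868, 1.413]
force: [2.5, 8.3, -3.2]
grip_width: 0.0636
grip_force: 60.0
```

Run:
```python
from h import *
cs()
```

```text
grasp in clamp mm [-0.2  3.  77.3] F clamp -8.6 1.2 -3.2 ang err [ 0.0023 -0.003  -0.0017]
```

Request:
jog_arm:
  motion:
    - [-0.0013, 0.0005, 0.0015, 0, 0, 0, -1]
    - [0.0023, 0, 0.0019, 0, 0, 0, -1]
    - [0.0023, 0, 0.0019, 0, 0, 0, -1]
    - [0.0023, 0, 0.0019, 0, 0, 0, -1]
    - [0, 0, 0, 0, 0, 0, -1]

```text
time_s: 13.1
ee_pos: [0.5249, 0.153, 0.0561]
eef_rot: [3.138, 0.868, 1.414]
force: [0.2, 9.0, -2.0]
grip_width: 0.0641
grip_force: 60.0
```

Request:
jog_arm:
  motion:
    - [0.0015, 0, 0.0013, 0, 0, 0, -1]
    - [0.0015, 0, 0.0013, 0, 0, 0, -1]
    - [0.0015, 0, 0.0013, 0, 0, 0, -1]
    - [0, 0, 0, 0, 0, 0, -1]

```text
time_s: 13.5
ee_pos: [0.5249, 0.153, 0.0503]
eef_rot: [3.138, 0.868, 1.414]
force: [0.0, 8.9, -0.8]
grip_width: 0.0638
grip_force: 60.0
```

Run:
```python
from h import *
cs()
```

```text
grasp in clamp mm [ 1.7  3.4 62.5] F clamp -8.8 -1.3 -0.8 ang err [ 0.0022 -0.0023 -0.0015]
```

Request:
jog_arm:
  motion:
    - [0.0015, 0, 0.0013, 0, 0, 0, -1]
    - [0.0015, 0, 0.0013, 0, 0, 0, -1]
    - [0, 0, 0, 0, 0, 0, -1]

```text
time_s: 13.8
ee_pos: [0.5249, 0.1529, 0.0463]
eef_rot: [3.138, 0.868, 1.414]
force: [0.8, 8.4, -0.7]
grip_width: 0.0638
grip_force: 60.0
```

Request:
jog_arm:
  motion:
    - [0.0015, 0, 0.0013, 0, 0, 0, -1]
    - [0.0015, 0, 0.0013, 0, 0, 0, -1]
    - [0, 0, 0, 0, 0, 0, -1]

```text
time_s: 14.1
ee_pos: [0.5249, 0.1529, 0.0424]
eef_rot: [3.138, 0.868, 1.414]
force: [0.9, 8.3, -0.6]
grip_width: 0.0636
grip_force: 60.0
```

Run:
```python
from h import *
cs()
```

```text
grasp in clamp mm [ 1.8  3.4 54.6] F clamp -8.3 -0.4 -0.6 ang err [ 0.0022 -0.0024 -0.0016]
```

Request:
jog_arm:
  motion:
    - [0.0015, 0, 0.0013, 0, 0, 0, -1]
    - [0.0015, 0, 0.0013, 0, 0, 0, -1]
    - [0, 0, 0, 0, 0, 0, -1]

```text
time_s: 14.4
ee_pos: [0.5248, 0.1528, 0.0383]
eef_rot: [3.138, 0.868, 1.414]
force: [1.1, 8.5, -2.3]
grip_width: 0.0638
grip_force: 60.0
```

Request:
jog_arm:
  motion:
    - [0.0008, 0, 0.0006, 0, 0, 0, -1]
    - [0.0008, 0, 0.0006, 0, 0, 0, -1]
    - [0, 0, 0, 0, 0, 0, -1]

```text
time_s: 14.7
ee_pos: [0.5249, 0.153, 0.0365]
eef_rot: [3.138, 0.868, 1.414]
force: [0.5, 8.7, -1.3]
grip_width: 0.0638
grip_force: 60.0
```

Request:
jog_arm:
  motion:
    - [0.0004, 0, 0.0003, 0, 0, 0, -1]
    - [0.0004, 0, 0.0003, 0, 0, 0, -1]
    - [0, 0, 0, 0, 0, 0, -1]

```text
time_s: 15.0
ee_pos: [0.5249, 0.153, 0.0356]
eef_rot: [3.138, 0.868, 1.414]
force: [-0.2, 8.2, 0.1]
grip_width: 0.0638
grip_force: 60.0
```

Request:
jog_arm:
  motion:
    - [0.0004, 0, 0.0003, 0, 0, 0, -1]
    - [0.0004, 0, 0.0003, 0, 0, 0, -1]
    - [0, 0, 0, 0, 0, 0, -1]

```text
time_s: 15.3
ee_pos: [0.525, 0.1531, 0.0354]
eef_rot: [3.137, 0.869, 1.413]
force: [-1.5, 9.2, 6.2]
grip_width: 0.0636
grip_force: 60.0
```

Request:
jog_arm:
  motion:
    - [0.0004, 0, 0.0003, 0, 0, 0, -1]
    - [0, 0, 0, 0, 0, 0, -1]

```text
time_s: 15.5
ee_pos: [0.525, 0.1532, 0.0353]
eef_rot: [3.136, 0.869, 1.412]
force: [-2.2, 9.2, 9.0]
grip_width: 0.0639
grip_force: 60.0
```

Request:
jog_arm:
  motion:
    - [0.0004, 0, 0.0003, 0, 0, 0, -1]
    - [0, 0, 0, 0, 0, 0, -1]

```text
time_s: 15.7
ee_pos: [0.525, 0.1532, 0.0353]
eef_rot: [3.136, 0.87, 1.412]
force: [-3.3, 8.2, 13.4]
grip_width: 0.064
grip_force: 60.0
```

Request:
jog_arm:
  motion:
    - [0.0004, 0, 0.0003, 0, 0, 0, -1]
    - [0, 0, 0, 0, 0, 0, -1]

```text
time_s: 15.9
ee_pos: [0.525, 0.1532, 0.0352]
eef_rot: [3.136, 0.87, 1.411]
force: [-4.9, 9.9, 17.3]
grip_width: 0.0636
grip_force: 60.0
```

Request:
jog_arm:
  motion:
    - [0.0004, 0, 0.0003, 0, 0, 0, -1]
    - [0, 0, 0, 0, 0, 0, -1]

```text
time_s: 16.1
ee_pos: [0.5251, 0.1532, 0.0352]
eef_rot: [3.135, 0.87, 1.411]
force: [-4.8, 10.0, 20.6]
grip_width: 0.0637
grip_force: 60.0
```

Request:
jog_arm:
  motion:
    - [0, 0, 0, 0, 0, 0, -1]
    - [0, 0, 0, 0, 0, 0, -1]

```text
time_s: 16.3
ee_pos: [0.5251, 0.1532, 0.0352]
eef_rot: [3.135, 0.87, 1.411]
force: [-5.0, 9.3, 20.3]
grip_width: 0.0638
grip_force: 60.0
```

Run:
```python
from h import *
cs();st()
```

```text
grasp in clamp mm [ 1.4  3.5 47.4] F clamp -8.4 -6.4 20.3 ang err [ 0.0024 -0.0005 -0.0034]
16.3 [0.5251 0.1532 0.0352] [3.135 0.87  1.411] q [ 0.53  0.85  1.3  -0.63  1.63  0.87] F [-5.   9.3 20.3] w 0.0638 60.0
```

Request:
jog_arm:
  motion:
    - [0, 0, 0, 0, 0, 0, -0.2]
    - [0, 0, 0, 0, 0, 0, 0.2]
    - [0, 0, 0, 0, 0, 0, 0.6]
    - [0, 0, 0, 0, 0, 0, 1]
    - [0, 0, 0, 0, 0, 0, 1]

```text
time_s: 16.8
ee_pos: [0.5247, 0.1521, 0.0321]
eef_rot: [3.139, 0.87, 1.414]
force: [0.9, -0.6, 0.2]
grip_width: 0.0844
grip_force: 0.0
```

Request:
jog_arm:
  motion:
    - [0, 0, 0, 0, 0, 0, 1]
    - [0, 0, 0, 0, 0, 0, 1]
    - [0, 0, 0, 0, 0, 0, 1]

```text
time_s: 17.1
ee_pos: [0.5246, 0.1523, 0.0319]
eef_rot: [3.139, 0.87, 1.414]
force: [0.5, -0.2, 0.3]
grip_width: 0.0941
grip_force: 0.0
```

Run:
```python
from h import *
cs();st()
```

```text
grasp in clamp mm [ 2.4  3.3 44.2] F clamp 0.1 0.5 0.3 ang err [ 0.0007 -0.0011 -0.0012]
17.1 [0.5246 0.1523 0.0319] [3.139 0.87  1.414] q [ 0.53  0.85  1.3  -0.63  1.62  0.87] F [ 0.5 -0.2  0.3] w 0.0941 0.0
```

Released cleanly, with no force on the tool. I'll retreat along −tool z, first gently and then well clear.

Request:
jog_arm:
  motion:
    - [0, 0, -0.01, 0, 0, 0, 1]
    - [0, 0, -0.02, 0, 0, 0, 1]
    - [0, 0, -0.02, 0, 0, 0, 1]
    - [0, 0, -0.02, 0, 0, 0, 1]
    - [0, 0, -0.02, 0, 0, 0, 1]

```text
time_s: 17.6
ee_pos: [0.5352, 0.2215, 0.0912]
eef_rot: [3.139, 0.869, 1.414]
force: [-0.2, -0.1, -0.5]
grip_width: 0.0944
grip_force: 0.0
```

Request:
jog_arm:
  motion:
    - [0, 0, -0.02, 0, 0, 0, 1]
    - [0, 0, -0.02, 0, 0, 0, 1]
    - [0, 0, -0.01, 0, 0, 0, 1]
    - [0, 0, 0, 0, 0, 0, 1]
    - [0, 0, 0, 0, 0, 0, 1]

```text
time_s: 18.1
ee_pos: [0.5408, 0.2578, 0.1218]
eef_rot: [3.14, 0.87, 1.415]
force: [1.0, 0.7, -1.0]
grip_width: 0.094
grip_force: 0.0
```

Run:
```python
from h import *
st()
im=ctrl.camera("wrist"); cv2.imwrite("pics/end.png",im[:,:,::-1])
# wrist check: fit tin tilt/position from silhouette of label/body (beige) against clamp prediction
hsv=cv2.cvtColor(im,cv2.COLOR_RGB2HSV)
t=np.linspace(0,2*np.pi,73)
O=np.r_[c[:2]+.0*U+.003*V,.008]
for z in(.008,.089): 
    q=px("wrist",np.c_[O[0]+.0327*np.cos(t),O[1]+.0327*np.sin(t),0*t+z]); print(z,q.min(0).round(),q.max(0).round())
g=cv2.cvtColor(im,cv2.COLOR_RGB2GRAY)
q=px("wrist",[np.r_[O[:2],z] for z in(.03,.05,.07)])
for u,v in q.astype(int):
    d=np.diff(cv2.GaussianBlur(g,(5,5),0)[v].astype(int)); i=np.where(abs(d)>8)[0]; print(v,u,i.tolist())
```

```text
18.1 [0.5408 0.2578 0.1218] [3.14  0.87  1.415] q [ 0.64  0.9   0.98 -0.6   1.9   0.79] F [ 1.   0.7 -1. ] w 0.094 0.0
0.008 [281. 167.] [362. 213.]
0.089 [276. 269.] [367. 301.]
215 321 [192, 195, 196, 197, 277, 278, 279, 498, 499, 500, 512, 513, 528, 529]
238 321 [101, 112, 113, 114, 118, 119, 120, 121, 122, 123, 271, 272, 273, 277, 278, 438, 439, 489]
262 321 [94, 95, 96, 131, 132, 133, 134, 136, 137, 138, 149, 150, 151, 274, 275, 276, 277, 278, 363, 364, 365, 366, 396, 397, 445, 446, 463, 464, 465]
```

```bash
python3 -c "
from station import ctrl
print(ctrl.hand_in())"
```

```text
the job is handed in; nothing more can be done
None
```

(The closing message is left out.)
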